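# Draw the index bar into line with the drift

## Robot

A 6-joint arm with a two-finger parallel gripper is mounted at the origin on a cart in front of the work surface, level with it; the furniture and walls round the work are solid. World frame = base frame: x ahead of the robot, y to its left, z up, the work surface at z = 0. Lengths are in m, angles in degrees, forces in N, time in s.
With the tool pointing down it reaches from about 0.25 to 0.85 m from the base axis. Payload 12.5 kg.
Tool frame: the origin (TCP) lies at the very end of the fingers, on their centre line; the grasp point (between the pads) lies 19 mm behind it (bot.grip_point_offset is the distance from the TCP to the grasp point, in m); z points along the fingers, x is the direction in which the jaws open and shut, and the axes are right-handed (so a half turn about z gives the same grasp; the last joint's range is limited). The gripper opens to 93 mm and grips with 3 to 60 N. Pads are 15 mm wide; open, the fingers measure 128 mm over their backs; the gripper's body (75 mm by 188 mm) begins 65 mm behind the grasp point.
Start: joints at [59.439, 20.094, 94.641, -0, 65.266, -4.847], TCP at [0.239, 0.496, 0.183] pointing down, gripper open.
Joint ranges: [-157.81, 157.81], [-45, 120.19], [0.68, 151.7], [-89.99, 269.99], [4.06, 180], [-164.3, 164.3]. Speed limits (degrees/s): [127.2, 127.2, 159.86, 180, 180, 180].

## Interface

Orientations are given as a 3x3 rotation matrix whose columns are the frame's x, y, z axes.
In Python, from plant import bot, cams gives the robot as it stands.
- The arm moves only by the tool jog_arm, never from a script. Its argument "series" is a list of rows, each an object of numbers: "gripper": the finger opening in cm, from 0 to 9.3; "dx", "dy", "dz": the shift along the tool's x, y, z in cm; "ax", "ay", "az": the turn, a rotation vector about the tool's x, y, z in degrees. In form: [{"gripper": .., "dx": .., "dy": .., "dz": .., "ax": .., "ay": .., "az": ..}, ...]. A call has 1 to 5 rows; each row shifts and turns the pose as measured when the row begins, along the tool's axes as they then stand; what a row does not reach is not made up. A row lasts 1/8 s, in which the tool goes at most 62.5 mm and 10.7 degrees, less where a joint would pass 70% of its speed; a pose out of reach is approached as far as the arm can. A call is refused whole if a number of a shift passes 6.25 or a number of a turn 10.7, either way. A call with a gripper value outside its range is refused whole. The fingers move at their own pace and stop on an object; "grip_force" is the grip in N (left out, the last holds). Time passes only in rows, so rows that do not move let the fingers close. It gives the time, the measured TCP pose, the force and the opening at its end, in the units of the state.
- bot.get_state(): the state, without advancing time (a new reading comes with each control period).
- cams.capture(name): name is "side" or "top" or "wrist"; returns (picture, depth): 384x512x3 uint8, red, green, blue; 384x512 float32, m along the optical axis (not along the pixel's ray), 0 where there is no reading.
- cams.camera_info(name): a dict with "mtx" (3x3 intrinsics, pixels), "world_from_camera" (4x4, takes a point from camera to world coordinates); the wrist camera has in their place "T_tool_cam" (4x4, takes a point from camera to tool coordinates, whose origin is the TCP and whose axes are the tool frame's). Camera axes: x right, y up, looking along -z (the intrinsics and any distortion apply to the point x, -y, -z); pixel columns grow to the right and rows downward; lengths in m; the calibration is good to about 2 mm. The wrist camera is an equidistant fisheye: a pixel r from the principal point sees the ray r / f radians off the axis. A picture is of the moment at which its call begins: read the wrist's pose just before it. camera_info takes no time and is no camera call.
- bot.hand_in(): hands the job in, once; it reports no verdict.
The state is a dict: "t": time; "qpos": joint angles; "qvel": joint speeds; "joint_torque": joint torques, N m; "position": TCP position; "ee_rot": TCP orientation; "wrist_force": force on the tool from outside, world axes, zero at the start; "moment": the same for the moment, N m; "opening": finger opening in m.
Only numpy, scipy, OpenCV 4.12 (cv2) and the standard library are available. Lean on these libraries where they do the work, as an engineer would, in place of code of your own. Each camera call takes 0.05 s, during which the arm holds its last target. There are 200 camera calls.

## Task

Take the red-handled tapered drift from its stand and lock the yellow bar of the sloping index fixture with it: find which of the three holes in the fixed plate is nearest to being in line with its own hole in the bar underneath, and push the drift through that pair until its collar sits fully home on the plate, so that the bar is drawn into line by the shortest way. Feel your way in; once the collar is on the plate, seat it with a steady push of 15 to 45 N held for half a second (no bump over 80 N on the way); then let go of the drift, and leave the other things on the table where they are.

Things in the scene. Friction and masses are not known exactly. Their poses are not given: they have to be found in the camera images.
- drift: round steel drift, about 0.3 kg. Origin on its axis at the underside of the collar; z axis along the drift towards the handle. Collar 36 mm across, z 0 to 6 mm; red handle 22 mm across, z 6 to 60 mm; below the collar a 24 mm straight shank down to z -26 mm, then a straight taper to a 6 mm wide nose at z -64.5, the end at -66 mm. Starts upright in its stand, collar on the rim
- drift_stand: black tube fixed to the red table at the left, 54 mm across, 75 mm high, bore 29 mm, on a round foot 84 mm across. Origin at the centre of its underside, z up
- index_fixture: grey stand, fixed on the green table at the right, base 125 x 190 mm; origin on its underside, z up. Carries a fixed aluminium plate (84 mm up the slope, 170 mm wide, 10 mm thick) sloping 30 degrees, facing up and back to the robot at yaw 0, its middle 115 mm up. Three 26 mm holes 44 mm apart go square through it. A yellow bar slides 1.5 mm beneath; below the bar 45 mm are free
- hole_left (a point): centre of the mouth of the fixed plate's left hole (seen from the robot), on the upper face. z: out of the hole, square to the slope (30 degrees from vertical); y: along the plate to the left; x: up the slope. Hole 26 mm across, 10 mm through. The bar's left hole is in line with it when slide_bar reads -0.016
- hole_middle (a point): centre of the mouth of the fixed plate's middle hole (seen from the robot), on the upper face. z: out of the hole, square to the slope (30 degrees from vertical); y: along the plate to the left; x: up the slope. Hole 26 mm across, 10 mm through. The bar's middle hole is in line with it when slide_bar reads 0
- hole_right (a point): centre of the mouth of the fixed plate's right hole (seen from the robot), on the upper face. z: out of the hole, square to the slope (30 degrees from vertical); y: along the plate to the left; x: up the slope. Hole 26 mm across, 10 mm through. The bar's right hole is in line with it when slide_bar reads +0.016
- slide_bar (a joint): position of the yellow bar, m, plus to the left (y of the hole points), range -0.026 to 0.026; 0 with its middle under the plate's middle (the ends then stand out 15 mm each side). Bar 60 x 200 x 10 mm with three 26 mm holes 60 mm apart. The bar stays where it is left: it takes about 4 N to shift, and yields to the drift's taper
- slide_mid (a point): point on the yellow bar's upper face at the middle of its middle hole; moves with the bar; axes as at the hole points
- tape_roll: black roll of tape, 66 mm across, 19 mm high, a bystander; origin under its centre
- paste_tin: round green and white tin, 59 mm across, 30 mm high, a bystander; origin under its centre
- stopwatch: black stopwatch, 62 x 61 x 17 mm, a bystander; origin under its centre
- brass_weight: brass weight with a knob, 28 mm across, 46 mm high, a bystander; origin under its centre
Mind the look-alikes: they are no part of the job. Leave any white look-alike of the drift alone.

How it is judged (in metres and radians):
On the way:
1. with its collar on the plate (origin within 4.5 mm of the hole point), the drift is pressed on the fixture with 15 to 45 N for 0.5 s ((distance between drift and hole_left below 0.0045 m or distance between drift and hole_middle below 0.0045 m or distance between drift and hole_right below 0.0045 m) and contact force between drift and index_fixture between 15 and 45 N), for 0.5 s.
At the end, for the whole second after the job is handed in: The drift stands in one of the three holes of the plate, collar home (underside within 2.5 mm of the plate), square within 0.06 rad and centred within 3 mm; the bar is within 3 mm of in line with that hole and has moved less than 10.5 mm from its start; the drift is at rest (((z of drift in the frame of hole_left between -0.003 and 0.0025 m and x of drift in the frame of hole_left between -0.003 and 0.003 m and y of drift in the frame of hole_left between -0.003 and 0.003 m and value of joint slide_bar between -0.019 and -0.013 m) or (z of drift in the frame of hole_middle between -0.003 and 0.0025 m and x of drift in the frame of hole_middle between -0.003 and 0.003 m and y of drift in the frame of hole_middle between -0.003 and 0.003 m and value of joint slide_bar between -0.003 and 0.003 m) or (z of drift in the frame of hole_right between -0.003 and 0.0025 m and x of drift in the frame of hole_right between -0.003 and 0.003 m and y of drift in the frame of hole_right between -0.003 and 0.003 m and value of joint slide_bar between 0.013 and 0.019 m)) and angle between the z axis of drift and the z axis of hole_middle, either way round below 0.06 rad and distance of slide_mid from where it was at the start of the episode below 0.0105 m and linear speed of drift below 0.02 m/s); the robot touches nothing.
It fails at once if the drift is pressed against the fixture with more than 80 N (contact force between drift and index_fixture above 80 N).
It fails at once if a bystander is moved by more than 25 mm (distance of any of tape_roll, paste_tin, stopwatch, brass_weight from where it was at the start of the episode above 0.025 m).
It also fails if it takes over 48 s, if anything falls off the work surface, if the arm or the gripper's body presses on something with over 40 N, if the wrist force passes 120 N, or if a joint passes its speed limit or range.

## Working session

There is one attempt and no reset: what is moved stays moved. The work goes in short steps, Python scripts to look and compute and a tool call to move; the robot and the scene stay as the last step left them, time stands still between calls to the robot, and variables do not carry over. Pictures are saved under pics/ and viewed, about 8 in all and at most 12, crops included, and the job is handed in when it is done.

Besides the shell and the picture viewer there is one more tool, called after "Emit:" by a JSON object that holds its "fn" and its "kwargs", one argument or row to a line. jog_arm: Moves the arm, as the interface text tells. Its arguments: {"type":"object","properties":{"series":{"type":"array"},"grip_force":{"type":"number"}},"required":["series"]}

```bash
mkdir -p pics; ls; cat > h.py <<'E'
import numpy as np, cv2
from plant import bot, cams
def cap(n,save=None):
    s=bot.get_state(); im,d=cams.capture(n); i=cams.camera_info(n)
    if n=='wrist':
        T=np.eye(4);T[:3,:3]=s['ee_rot'];T[:3,3]=s['position'];T=T@np.array(i['T_tool_cam'])
    else: T=np.array(i['world_from_camera'])
    if save: cv2.imwrite('pics/'+save,im[:,:,::-1])
    return im,d,T,np.array(i['mtx'])
def ray(n,u,v,K):
    x=(u-K[0,2])/K[0,0];y=(v-K[1,2])/K[1,1]
    if n=='wrist':
        r=np.hypot(x,y);k=np.tan(r)/np.maximum(r,1e-9);x=x*k;y=y*k
    return np.stack([x,-y,-np.ones_like(x)],-1)
def cloud(n,d,T,K):
    v,u=np.indices(d.shape).astype(float)
    return (ray(n,u,v,K)*d[...,None])@T[:3,:3].T+T[:3,3]
E
python3 - <<'E'
from h import *
s=bot.get_state();print(s['t'],s['position'],s['ee_rot'])
A=[]
for n in('top','side'):
    im,d,T,K=cap(n);A.append(im);print(n,T.round(3).tolist(),K.tolist(),cams.camera_info(n).keys())
    np.savez(n,im=im,d=d,T=T,K=K)
cv2.imwrite('pics/a.png',cv2.resize(np.vstack(A),None,fx=.78,fy=.78)[:,:,::-1])
for n in('top','side'):
    z=np.load(n+'.npz');P=cloud(n,z['d'],z['T'],z['K']);h=cv2.cvtColor(z['im'],cv2.COLOR_RGB2HSV)
    for c,(a,b) in {'red':(172,6),'yel':(22,34)}.items():
        H=h[...,0];m=((H>=a)|(H<=b)) if a>b else ((H>=a)&(H<=b))
        m=(m&(h[...,1]>130)&(h[...,2]>70)).astype(np.uint8)
        k,l,st,ce=cv2.connectedComponentsWithStats(m)
        for j in range(1,k):
            if st[j,4]>25:
                p=P[(l==j)&(z['d']>0)];print(n,c,st[j],ce[j].round(),np.median(p,0).round(3),p.min(0).round(3),p.max(0).round(3)) if len(p) else 0
E
```

```text
pics
0.0 [0.23840957 0.49521033 0.18231525] [[ 4.33884472e-01  9.00968322e-01 -5.88973664e-04]
 [ 9.00967777e-01 -4.33884861e-01 -9.96455095e-04]
 [-1.15332123e-03 -9.82998996e-05 -9.99999330e-01]]
top [[-0.015, 0.989, -0.147, 0.249], [-1.0, -0.013, 0.016, -0.014], [0.014, 0.147, 0.989, 1.929], [0.0, 0.0, 0.0, 1.0]] [[450.1394751292518, 0.0, 251.95698275897107], [0.0, 450.1394751292518, 191.33735793665332], [0.0, 0.0, 1.0]] dict_keys(['mtx', 'world_from_camera'])
side [[-0.884, 0.165, -0.437, -0.09], [-0.467, -0.315, 0.826, 1.171], [-0.001, 0.935, 0.356, 0.601], [0.0, 0.0, 0.0, 1.0]] [[428.0663572497648, 0.0, 249.48014603686318], [0.0, 428.0663572497648, 181.42266124457535], [0.0, 0.0, 1.0]] dict_keys(['mtx', 'world_from_camera'])
top red [    0    72   207   183 17337] [120. 190.] [ 0.487  0.498 -0.001] [ 0.281  0.152 -0.022] [1.087 1.042 0.14 ]
top red [144 147  28  27 542] [157. 160.] [ 0.679  0.365 -0.001] [ 0.621  0.289 -0.015] [0.739 0.425 0.096]
top red [338 149  17   8  33] [346. 152.] [ 0.705 -0.462  0.009] [ 0.687 -0.498 -0.002] [ 0.717 -0.425  0.024]
top red [193 175   6  
[... 228 characters left out ...]
297. 191.] [ 0.519 -0.229  0.106] [ 0.497 -0.239  0.087] [ 0.548 -0.22   0.121]
side red [211 202   7  20 115] [214. 212.] [0.486 0.287 0.113] [ 0.48  -0.089 -0.052] [0.732 0.295 0.135]
side red [ 79 212   9   7  37] [ 83. 215.] [0.549 0.655 0.243] [0.545 0.644 0.24 ] [0.555 0.663 0.247]
side red [ 57 222  10   7  46] [ 61. 225.] [0.55  0.704 0.244] [0.546 0.693 0.242] [0.557 0.714 0.247]
side red [ 40 229  12   8  56] [ 46. 233.] [0.55  0.739 0.244] [0.545 0.728 0.24 ] [0.556 0.748 0.246]
side red [ 14 241  13   9  63] [ 20. 245.] [0.55  0.788 0.244] [0.545 0.777 0.241] [0.557 0.799 0.248]
side yel [147 210  13  12 117] [153. 216.] [0.691 0.3   0.059] [0.671 0.289 0.044] [0.71  0.308 0.077]
```

View pics/a.png

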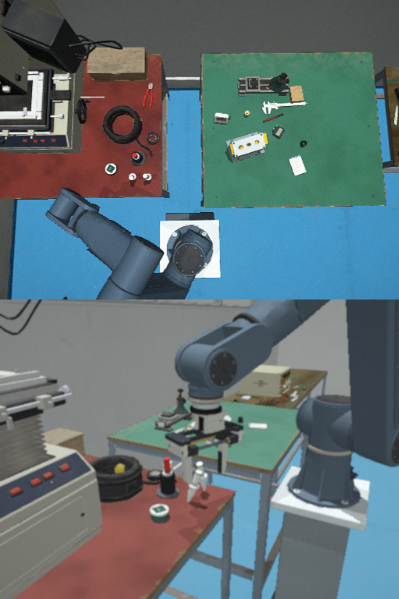

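The overview shows the red-handled drift at side pixel (215,212), with two white look-alikes just in front of it. The fixture is at top pixel (315,187), yawed about 18°. I'll take closer crops and a wrist view.

```bash
python3 - <<'E'
from h import *
im,d,T,K=cap('wrist')
print(np.array(cams.camera_info('wrist')['T_tool_cam']).round(4).tolist(),K.tolist())
t=np.load('top.npz')['im'];s=np.load('side.npz')['im']
R=lambda a:cv2.resize(a,(400,300),interpolation=cv2.INTER_CUBIC)
o=np.vstack([np.hstack([R(t[180:240,140:220]),R(t[155:215,275:355])]),np.hstack([R(s[180:255,170:270]),R(im)])])
cv2.imwrite('pics/b.png',o[:,:,::-1])
z=np.load('side.npz');P=cloud('side',z['d'],z['T'],z['K'])
print(P[202:222:2,214].round(3));
z=np.load('top.npz');P=cloud('top',z['d'],z['T'],z['K'])
for v in range(196,206,1):print([tuple(P[v,u].round(3)) for u in range(172,181,2)])
E
```

```text
[[1.0, 0.0006, 0.0004, 0.0005], [0.0007, -0.967, -0.2547, -0.0703], [0.0002, 0.2547, -0.967, -0.2023], [0.0, 0.0, 0.0, 1.0]] [[297.3186396354542, 0.0, 258.00252745353043], [0.0, 297.3186396354542, 193.34643152951725], [0.0, 0.0, 1.0]]
[[ 0.729 -0.089 -0.052]
 [ 0.489  0.281  0.134]
 [ 0.485  0.287  0.131]
 [ 0.485  0.288  0.125]
 [ 0.485  0.287  0.119]
 [ 0.485  0.288  0.113]
 [ 0.486  0.287  0.107]
 [ 0.484  0.29   0.103]
 [ 0.485  0.289  0.096]
 [ 0.485  0.29   0.091]]
[(np.float64(0.502), np.float64(0.279), np.float64(0.127)), (np.float64(0.509), np.float64(0.279), np.float64(0.077)), (np.float64(0.51), np.float64(0.271), np.float64(0.072)), (np.float64(0.508), np.float64(0.262), np.float64(0.081)), (np.float64(0.519), np.float64(0.265), np.float64(0.002))]
[(np.float64(0.497), np.float64(0.277), np.float64(0.138)), (np.float64(0.505), np.float64(0.279), np.float64(0.077)), (np.float64(0.504), np.float64(0.27), np.float64(0.079)), (np.float64(0.505), np.float64(0.263), np.float64(0.074)), (np.float64(0.515), np.float64(0.264), np.float64(0.004))]
[(np.float64(0.494), np.float64(0.
[... 1624 characters left out ...]
oat64(0.481), np.float64(0.263), np.float64(0.067)), (np.float64(0.482), np.float64(0.256), np.float64(0.06))]
[(np.float64(0.475), np.float64(0.286), np.float64(0.081)), (np.float64(0.476), np.float64(0.279), np.float64(0.073)), (np.float64(0.477), np.float64(0.271), np.float64(0.069)), (np.float64(0.476), np.float64(0.263), np.float64(0.07)), (np.float64(0.479), np.float64(0.258), np.float64(0.046))]
[(np.float64(0.472), np.float64(0.286), np.float64(0.077)), (np.float64(0.472), np.float64(0.279), np.float64(0.075)), (np.float64(0.471), np.float64(0.27), np.float64(0.079)), (np.float64(0.473), np.float64(0.263), np.float64(0.067)), (np.float64(0.477), np.float64(0.261), np.float64(0.028))]
```

View pics/b.png

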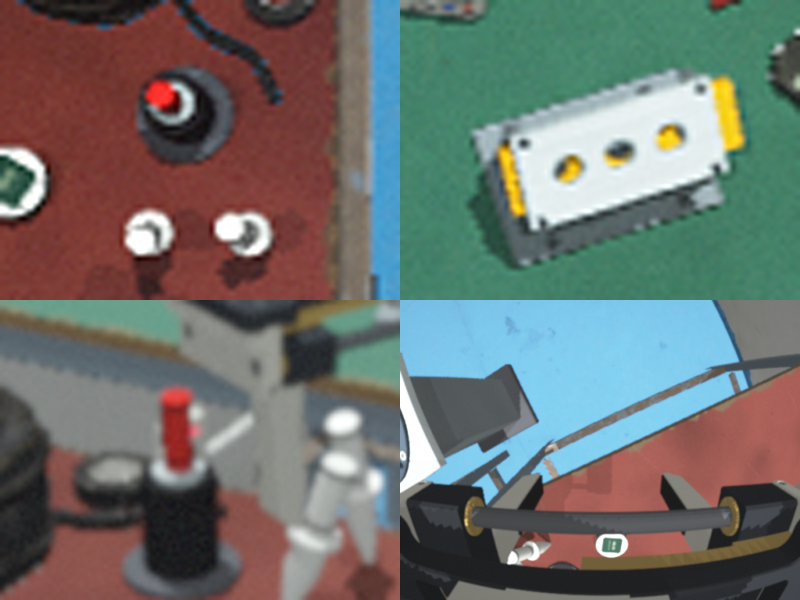

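The crops show the drift upright with its handle top at about (0.487, 0.277, 0.135). The fixture's middle hole looks the darkest, so it may be the aligned one. Next I'll write a helper that computes jog rows, then go above the drift.

```bash
cat >> h.py <<'E'
from scipy.spatial.transform import Rotation as Ro
def hole_R(yaw,tilt=30):
    # tool axes for a tool along -hole z, tool x = hole y, tool y = hole x
    F=Ro.from_euler('zy',[yaw,-tilt],degrees=True).as_matrix()
    return np.column_stack([F[:,1],F[:,0],-F[:,2]])
def plan(p,R,v=5.5,w=9.5,n=None):
    s=bot.get_state();p0=np.array(s['position']);R0=np.array(s['ee_rot'])
    rv=Ro.from_matrix(R0.T@R).as_rotvec(degrees=True);D=np.array(p)-p0
    n=n or int(max(1,np.ceil(np.linalg.norm(D)*100/v),np.ceil(np.linalg.norm(rv)/w)))
    print('t',s['t'],'rows',n,'D',D.round(4),'rv',rv.round(1))
    for i in range(n):
        Ri=R0@Ro.from_rotvec(rv*i/n,degrees=True).as_matrix()
        print((Ri.T@D/n*100).round(2).tolist(),(rv/n).round(1).tolist())
E
python3 -c "
from h import *
plan([.45,.285,.20],hole_R(0,0))"
```

```text
t 0.15 rows 6 D [ 0.2115 -0.2103  0.0176] rv [ -0.    0.  -25.7]
[-1.63, 4.7, -0.29] [-0.0, 0.0, -4.3]
[-1.97, 4.56, -0.29] [-0.0, 0.0, -4.3]
[-2.31, 4.4, -0.29] [-0.0, 0.0, -4.3]
[-2.63, 4.22, -0.29] [-0.0, 0.0, -4.3]
[-2.94, 4.01, -0.29] [-0.0, 0.0, -4.3]
[-3.23, 3.78, -0.29] [-0.0, 0.0, -4.3]
```

Emit:
{"fn": "jog_arm", "kwargs": {
  "series": [
    {"gripper": 6,"dx": -1.0,"dy": 3.5,"dz": -2,"az": -4.3},
    {"dx": -2.0,"dy": 4.6,"dz": -0.3,"az": -4.3},
    {"dx": -2.3,"dy": 4.4,"dz": 0,"az": -4.3},
    {"dx": -2.6,"dy": 4.2,"dz": 0,"az": -4.3},
    {"dx": -2.9,"dy": 4.0,"dz": 0,"az": -4.3}
  ]
}}

```text
invalid input at $.series[0]: expected keys gripper, dx, dy, dz, ax, ay, az
```

```bash
cat > look.py <<'E'
from h import *
s=bot.get_state();print(s['t'],s['position'].round(4) if hasattr(s['position'],'round') else s['position'])
im,d,T,K=cap('wrist','c.png');np.savez('w',im=im,d=d,T=T,K=K)
P=cloud('wrist',d,T,K);h=cv2.cvtColor(im,cv2.COLOR_RGB2HSV)
m=((h[...,0]>172)|(h[...,0]<6))&(h[...,1]>170)&(h[...,2]>120)&(P[...,2]>.09)&(P[...,2]<.16)
v,u=np.nonzero(m)
if len(u):
    p=P[m];print(m.sum(),u.mean(),v.mean(),p.min(0),p.max(0))
    tp=p[p[:,2]>np.percentile(p[:,2],90)-.006];print('top',len(tp),tp.mean(0),(tp.min(0)+tp.max(0))/2,np.ptp(tp,0))
    z=.135;r=ray('wrist',u[:, None].astype(float),v[:,None].astype(float),K)[:,0]@T[:3,:3].T
E
python3 look.py
```

```text
0.15 [0.2385 0.4953 0.1824]
```

View pics/c.png

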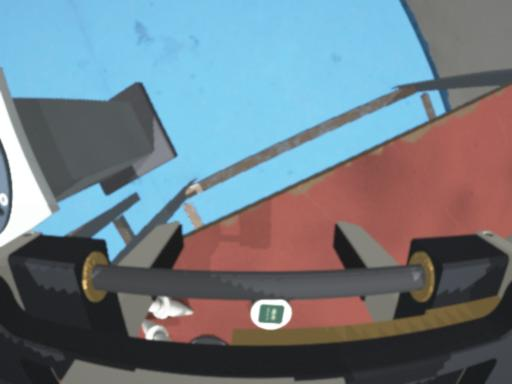

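The call was refused because every row needs all seven keys. This picture is still the start view: table edge, white tapers at (165,307), and fingers at (100–430, 280). I'll resend the move.

Emit:
{"fn": "jog_arm", "kwargs": {
  "series": [
    {"gripper": 6,"dx": -1.0,"dy": 3.5,"dz": -2,"ax": 0,"ay": 0,"az": -4.3},
    {"gripper": 6,"dx": -2.0,"dy": 4.6,"dz": -0.3,"ax": 0,"ay": 0,"az": -4.3},
    {"gripper": 6,"dx": -2.3,"dy": 4.4,"dz": 0,"ax": 0,"ay": 0,"az": -4.3},
    {"gripper": 6,"dx": -2.6,"dy": 4.2,"dz": 0,"ax": 0,"ay": 0,"az": -4.3},
    {"gripper": 6,"dx": -2.9,"dy": 4.0,"dz": 0,"ax": 0,"ay": 0,"az": -4.3}
  ]
}}

```text
t: 0.82
position: [0.4105, 0.3293, 0.2057]
ee_rot: [[0.057, 0.998, -0.001], [0.998, -0.057, -0.001], [-0.001, -0.001, -1.0]]
wrist_force: [1.6, 0.4, 0.5]
opening: 0.0602
```

```bash
python3 look.py; python3 -c "
from h import *
i=np.linalg.inv(np.array(cams.camera_info('wrist')['T_tool_cam']))
for z in (0,.05,.1): print((i@[0,0,z,1]).round(3))
plan([.486,.279,.20],hole_R(0,0))"
```

```text
0.825 [0.4105 0.3293 0.2057]
237 218.61181434599155 252.85654008438817 [0.47986648 0.27079814 0.0913728 ] [0.48992816 0.28903943 0.13529778]
top 47 [0.48241977 0.28093853 0.13140903] [0.48398044 0.27964367 0.13091673] [0.00822792 0.01769107 0.00876212]
[-0.    -0.016 -0.213  1.   ]
[-0.    -0.004 -0.262  1.   ]
[-0.     0.009 -0.31   1.   ]
t 0.875 rows 2 D [ 0.0721 -0.0471 -0.0056] rv [ 0.   0.1 -3.1]
[-2.15, 3.73, 0.29] [0.0, 0.1, -1.6]
[-2.25, 3.67, 0.29] [0.0, 0.1, -1.6]
```

View pics/c.png

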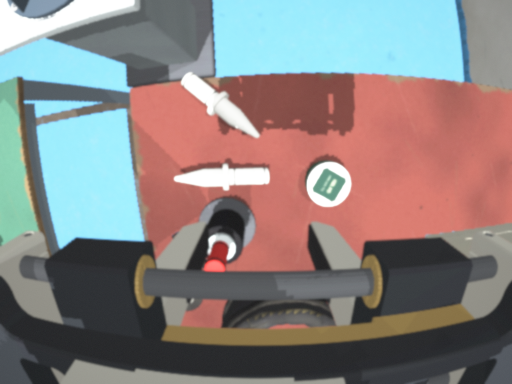

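The drift is visible at (218,250). Its collar is at (221,246) and the white look-alikes lie clear of it. I'll fit the handle as a circle and plan the approach.

```bash
python3 - <<'E'
from h import *
from scipy.optimize import least_squares
z=np.load('w.npz');im=z['im'];P=cloud('wrist',z['d'],z['T'],z['K']);h=cv2.cvtColor(im,cv2.COLOR_RGB2HSV)
m=((h[...,0]>172)|(h[...,0]<6))&(h[...,1]>170)&(h[...,2]>100)&(P[...,2]>.088)&(P[...,2]<.128)&(abs(P[...,0]-.486)<.03)&(abs(P[...,1]-.28)<.03)
p=P[m]
f=least_squares(lambda c:np.hypot(p[:,0]-c[0],p[:,1]-c[1])-.011,[.488,.28],loss='soft_l1',f_scale=.001);print(len(p),f.x,np.abs(f.fun).mean())
plan([*f.x,.19],hole_R(0,0))
E
```

```text
200 [0.49200586 0.27866975] 0.00028457173787588573
t 0.875 rows 2 D [ 0.0781 -0.0474 -0.0156] rv [ 0.   0.1 -3.1]
[-2.15, 4.03, 0.79] [0.0, 0.1, -1.6]
[-2.26, 3.97, 0.79] [0.0, 0.1, -1.6]
```

Emit:
{"fn": "jog_arm", "kwargs": {
  "series": [
    {"gripper": 6,"dx": -2.2,"dy": 4.0,"dz": 0.6,"ax": 0,"ay": 0,"az": -1.6},
    {"gripper": 6,"dx": -2.3,"dy": 4.0,"dz": 0.6,"ax": 0,"ay": 0,"az": -1.6},
    {"gripper": 6,"dx": 0,"dy": 0,"dz": 0,"ax": 0,"ay": 0,"az": 0}
  ]
}}

```text
t: 1.25
position: [0.4951, 0.2749, 0.1932]
ee_rot: [[-0.001, 1.0, 0.0], [1.0, 0.001, -0.002], [-0.002, 0.0, -1.0]]
wrist_force: [-0.3, 0.8, 0.7]
opening: 0.06
```

```bash
python3 -c "
from h import *
plan([.492,.2787,.094],hole_R(0,0),v=4)"
```

```text
t 1.25 rows 3 D [-0.0031  0.0038 -0.0992] rv [0.  0.1 0.1]
[0.13, -0.1, 3.31] [0.0, 0.0, 0.0]
[0.13, -0.1, 3.31] [0.0, 0.0, 0.0]
[0.13, -0.1, 3.31] [0.0, 0.0, 0.0]
```

Emit:
{"fn": "jog_arm", "kwargs": {
  "series": [
    {"gripper": 6,"dx": 0.35,"dy": -0.3,"dz": 3.3,"ax": 0,"ay": 0,"az": 0},
    {"gripper": 6,"dx": 0,"dy": 0,"dz": 3.3,"ax": 0,"ay": 0,"az": 0},
    {"gripper": 6,"dx": 0,"dy": 0,"dz": 3.2,"ax": 0,"ay": 0,"az": 0},
    {"gripper": 3.5,"dx": 0,"dy": 0,"dz": 0,"ax": 0,"ay": 0,"az": 0}
  ],
  "grip_force": 50
}}

```text
t: 1.75
position: [0.4902, 0.2799, 0.0933]
ee_rot: [[-0.001, 1.0, 0.0], [1.0, 0.001, -0.002], [-0.002, 0.0, -1.0]]
wrist_force: [0.1, 0.7, 1.3]
opening: 0.0537
```

Emit:
{"fn": "jog_arm", "kwargs": {
  "series": [
    {"gripper": 0,"dx": 0,"dy": 0,"dz": 0,"ax": 0,"ay": 0,"az": 0},
    {"gripper": 0,"dx": 0,"dy": 0,"dz": 0,"ax": 0,"ay": 0,"az": 0},
    {"gripper": 0,"dx": 0,"dy": 0,"dz": 0,"ax": 0,"ay": 0,"az": 0},
    {"gripper": 0,"dx": 0,"dy": 0,"dz": 0,"ax": 0,"ay": 0,"az": 0}
  ]
}}

```text
t: 2.25
position: [0.4914, 0.2813, 0.0973]
ee_rot: [[-0.001, 1.0, 0.005], [1.0, 0.001, 0.0], [0.0, 0.005, -1.0]]
wrist_force: [-0.8, 0.5, -2.2]
opening: 0.019
```

Emit:
{"fn": "jog_arm", "kwargs": {
  "series": [
    {"gripper": 0,"dx": 0,"dy": 0,"dz": 0,"ax": 0,"ay": 0,"az": 0}
  ]
}}

```text
t: 2.38
position: [0.4913, 0.2812, 0.0974]
ee_rot: [[-0.001, 1.0, 0.005], [1.0, 0.001, 0.0], [0.0, 0.005, -1.0]]
wrist_force: [-0.2, -0.2, -2.7]
opening: 0.0185
```

```bash
python3 - <<'E'
from h import *
a=cap('side')[0];b=cap('wrist')[0]
print(bot.get_state()['opening'])
o=np.hstack([cv2.resize(a[140:260,160:280],(400,400),interpolation=cv2.INTER_CUBIC),cv2.resize(b[184:384,156:356],(400,400))])
cv2.imwrite('pics/d.png',o[:,:,::-1])
E
```

```text
0.01907172433766868
```

View pics/d.png

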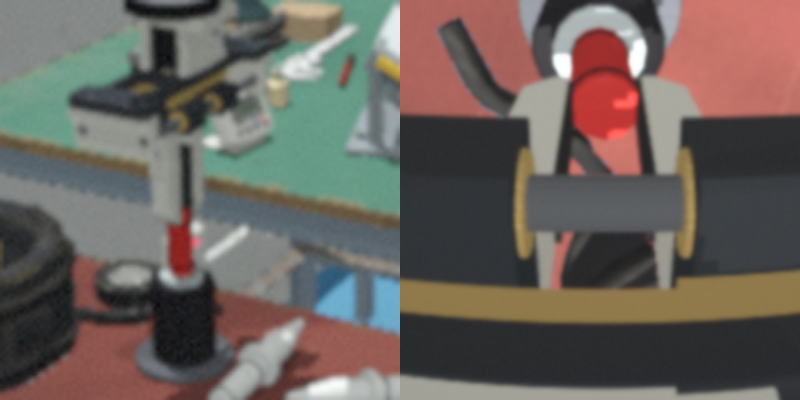

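The handle is gripped only at the pad edge, because it sits too far towards tool −y. The handle top is at wrist pixel about (258,236). I'll cast that onto z=0.135 and regrip.

```bash
python3 - <<'E'
from h import *
s=bot.get_state();T=np.eye(4);T[:3,:3]=s['ee_rot'];T[:3,3]=s['position'];i=cams.camera_info('wrist');T=T@np.array(i['T_tool_cam']);K=np.array(i['mtx'])
for z,v in((.135,236.),(.135,233.),(.135,239.)):
    r=T[:3,:3]@ray('wrist',np.array(258.5),np.array(v),K);print(T[:3,3]+r*(z-T[2,3])/r[2])
E
```

```text
[0.49068316 0.28184399 0.135     ]
[0.48872975 0.2818424  0.135     ]
[0.49265356 0.28184562 0.135     ]
```

Emit:
{"fn": "jog_arm", "kwargs": {
  "series": [
    {"gripper": 5,"dx": 0,"dy": 0,"dz": 0,"ax": 0,"ay": 0,"az": 0},
    {"gripper": 5,"dx": 0,"dy": 0,"dz": 0,"ax": 0,"ay": 0,"az": 0},
    {"gripper": 5,"dx": 0,"dy": 0,"dz": 0.3,"ax": 0,"ay": 0,"az": 0}
  ]
}}

```text
t: 2.85
position: [0.4917, 0.2814, 0.0945]
ee_rot: [[-0.001, 1.0, 0.006], [1.0, 0.001, 0.001], [0.001, 0.006, -1.0]]
wrist_force: [-0.1, -0.3, -0.3]
opening: 0.044
```

```bash
python3 - <<'E'
from h import *
im,d,T,K=cap('wrist','e.png');P=cloud('wrist',d,T,K);h=cv2.cvtColor(im,cv2.COLOR_RGB2HSV);print(bot.get_state()['position'])
m=(((h[...,0]>172)|(h[...,0]<6))&(h[...,1]>150)&(h[...,2]>90)&(P[...,2]>.128)&(P[...,2]<.145)).astype(np.uint8)
v,u=np.nonzero(m);p=P[m>0]
print(len(u),u.min(),u.max(),v.min(),v.max(),p.min(0),p.max(0),np.median(p,0))
if len(u):
    (c,r)=cv2.minEnclosingCircle(np.column_stack([u,v]).astype(np.float32));print(c,r)
    q=T[:3,:3]@ray('wrist',np.array(c[0]),np.array(c[1]),K);print(T[:3,3]+q*(.135-T[2,3])/q[2])
E
```

```text
[0.4914239  0.28118042 0.09400272]
1009 236 271 218 254 [0.48034207 0.26830088 0.12854067] [0.50167599 0.28959012 0.13707357] [0.48972241 0.27930456 0.13517898]
(253.67910766601562, 235.84825134277344) 18.15468406677246
[0.48982794 0.27914971 0.135     ]
```

The ray cast puts the handle centre at (0.490, 0.279), so the grip was in fact centred. The 19 mm reading must be pad compliance. I'll regrip at lower force and lift.

Emit:
{"fn": "jog_arm", "kwargs": {
  "series": [
    {"gripper": 0,"dx": -0.2,"dy": -0.15,"dz": 0,"ax": 0,"ay": 0.3,"az": 0},
    {"gripper": 0,"dx": 0,"dy": 0,"dz": 0,"ax": 0,"ay": 0,"az": 0},
    {"gripper": 0,"dx": 0,"dy": 0,"dz": 0,"ax": 0,"ay": 0,"az": 0},
    {"gripper": 0,"dx": 0,"dy": 0,"dz": 0,"ax": 0,"ay": 0,"az": 0}
  ],
  "grip_force": 40
}}

```text
t: 3.4
position: [0.4898, 0.279, 0.0939]
ee_rot: [[-0.001, 1.0, 0.005], [1.0, 0.001, 0.006], [0.006, 0.005, -1.0]]
wrist_force: [-0.0, -0.4, 0.2]
opening: 0.02
```

Emit:
{"fn": "jog_arm", "kwargs": {
  "series": [
    {"gripper": 0,"dx": 0,"dy": 0,"dz": -2,"ax": 0,"ay": 0,"az": 0},
    {"gripper": 0,"dx": 0,"dy": 0,"dz": -3,"ax": 0,"ay": 0,"az": 0},
    {"gripper": 0,"dx": 0,"dy": 0,"dz": -3.5,"ax": 0,"ay": 0,"az": 0},
    {"gripper": 0,"dx": 0,"dy": 0,"dz": -3.5,"ax": 0,"ay": 0,"az": 0},
    {"gripper": 0,"dx": 0,"dy": 0,"dz": 0,"ax": 0,"ay": 0,"az": 0}
  ]
}}

```text
t: 4.03
position: [0.488, 0.2778, 0.2153]
ee_rot: [[-0.001, 1.0, 0.001], [1.0, 0.001, 0.004], [0.004, 0.001, -1.0]]
wrist_force: [-0.8, 0.0, -3.6]
opening: 0.0204
```

```bash
python3 - <<'E'
from h import *
s=bot.get_state();print(s['position'],s['opening'],s['wrist_force'])
im,d,T,K=cap('side');P=cloud('side',d,T,K);h=cv2.cvtColor(im,cv2.COLOR_RGB2HSV)
m=(abs(P[...,0]-s['position'][0])<.03)&(abs(P[...,1]-s['position'][1])<.03)&(P[...,2]>.1)&(P[...,2]<.28)
v,u=np.nonzero(m)
for r in range(v.min(),v.max()+1,1):
    q=P[r][m[r]];
    if len(q):print(r,len(q),q[:,2].mean().round(4),q[:,0].mean().round(4),q[:,1].mean().round(4),im[r][m[r]].mean(0).astype(int))
o=cv2.resize(im[130:210,170:270],(800,640),interpolation=cv2.INTER_CUBIC)[:600];cv2.imwrite('pics/f.png',o[:,:,::-1])
E
```

```text
[0.48796059 0.27779408 0.21533463] 0.020435759504152325 [-0.75557787  0.03711272 -3.64303591]
150 1 0.2785 0.4805 0.2518 [131 139 131]
151 6 0.2784 0.4836 0.2633 [94 98 94]
152 7 0.2757 0.4832 0.2632 [90 93 90]
153 8 0.2738 0.4827 0.2659 [83 87 83]
154 10 0.2733 0.4842 0.275 [93 97 93]
155 15 0.2726 0.484 0.2822 [111 114 109]
156 16 0.2702 0.484 0.2831 [113 116 111]
157 16 0.2675 0.484 0.2833 [114 117 112]
158 16 0.2645 0.4846 0.2825 [114 116 111]
159 15 0.2632 0.4835 0.2869 [116 116 111]
160 15 0.2607 0.4833 0.2872 [121 115 110]
161 14 0.2586 0.4836 0.2894 [126 114 108]
162 14 0.256 0.4834 0.2898 [123 111 105]
163 11 0.2538 0.4838 0.2919 [118 102  97]
164 9 0.2507 0.4823 0.2896 [118  89  84]
165 9 0.246 0.4856 0.2847 [125  69  65]
166 9 0.2429 0.4862 0.2839 [128  51  47]
167 9 0.24 0.4866 0.2835 [128  46  42]
168 9 0.2376 0.486 0.2845 [129  50  45]
169 9 0.2351 0.4858 0.2851 [129  54  48]
170 8 0.2322 0.4849 0.2842 [131  46  40]
171 8 0.2297 0.4845 0.2849 [132  48  42]
172 8 0.2271 0.4844 0.2852 [132  49  45]
173 8 0.224 0.4849 0.2846 [132  49  44]
174 8 0.2213 0.4849 0.2848 [132  5
[... 574 characters left out ...]
29 128]
189 9 0.1796 0.4842 0.2859 [116 128 128]
190 9 0.1764 0.4849 0.285 [118 128 127]
191 9 0.1738 0.4846 0.2856 [116 126 125]
192 9 0.1704 0.4853 0.2846 [116 123 123]
193 8 0.1683 0.4855 0.2869 [116 123 123]
194 7 0.1652 0.4848 0.2857 [117 124 125]
195 7 0.1618 0.4855 0.2848 [115 123 124]
196 7 0.1591 0.4854 0.2852 [113 122 123]
197 6 0.1555 0.4852 0.2832 [113 121 123]
198 5 0.1524 0.4867 0.2834 [115 124 125]
199 5 0.1496 0.4866 0.2837 [114 122 124]
200 5 0.1463 0.4872 0.283 [113 121 123]
201 4 0.1434 0.4861 0.2824 [113 121 124]
202 3 0.1391 0.4891 0.2805 [115 123 125]
203 3 0.1364 0.4889 0.2809 [115 123 125]
204 2 0.1326 0.4888 0.2788 [112 119 120]
205 2 0.13 0.4884 0.2795 [117 121 120]
```

The drift is held with its axis vertical. The collar underside is at about 0.197, i.e. TCP − 0.0187. Next I'll carry it to a viewing pose over the fixture.

```bash
python3 - <<'E'
from h import *
z=np.load('top.npz');im,d,T,K=[z[k] for k in('im','d','T','K')];P=cloud('top',d,T,K)
q=P[170:200,295:345].reshape(-1,3);i=im[170:200,295:345].reshape(-1,3)
m=(i.min(1)>170)&(q[:,2]>.08)&(q[:,2]<.16);p=q[m];c=p.mean(0);print(len(p),c)
r=cv2.minAreaRect(p[:,:2].astype(np.float32)*1000);print(r)
u,s,vt=np.linalg.svd(p-c);print(vt)
plan([.55,-.325,.26],hole_R(18))
E
```

```text
709 [ 0.54164666 -0.31669662  0.11466588]
((542.5059814453125, -318.7406311035156), (78.35076904296875, 175.44677734375), 16.7519588470459)
[[-0.27766386  0.96062843  0.0097875 ]
 [-0.8317757  -0.23529715 -0.50277673]
 [ 0.48067865  0.14774393 -0.8643609 ]]
t 4.075 rows 12 D [ 0.0629 -0.6024  0.0465] rv [-29.8  -4.9 -17.6]
[-5.02, 0.52, -0.4] [-2.5, -0.4, -1.5]
[-5.03, 0.41, -0.35] [-2.5, -0.4, -1.5]
[-5.05, 0.29, -0.3] [-2.5, -0.4, -1.5]
[-5.05, 0.17, -0.25] [-2.5, -0.4, -1.5]
[-5.06, 0.06, -0.21] [-2.5, -0.4, -1.5]
[-5.06, -0.07, -0.17] [-2.5, -0.4, -1.5]
[-5.06, -0.19, -0.14] [-2.5, -0.4, -1.5]
[-5.05, -0.31, -0.12] [-2.5, -0.4, -1.5]
[-5.04, -0.44, -0.1] [-2.5, -0.4, -1.5]
[-5.03, -0.56, -0.08] [-2.5, -0.4, -1.5]
[-5.01, -0.69, -0.07] [-2.5, -0.4, -1.5]
[-5.0, -0.81, -0.07] [-2.5, -0.4, -1.5]
```

Emit:
{"fn": "jog_arm", "kwargs": {
  "series": [
    {"gripper": 0,"dx": -2.5,"dy": 0.3,"dz": -1.4,"ax": -2.0,"ay": -0.4,"az": -1.2},
    {"gripper": 0,"dx": -4,"dy": 0.4,"dz": -1,"ax": -2.5,"ay": -0.4,"az": -1.5},
    {"gripper": 0,"dx": -5,"dy": 0.3,"dz": -0.3,"ax": -2.5,"ay": -0.4,"az": -1.5},
    {"gripper": 0,"dx": -5,"dy": 0.2,"dz": -0.2,"ax": -2.5,"ay": -0.4,"az": -1.5},
    {"gripper": 0,"dx": -5,"dy": 0.1,"dz": -0.2,"ax": -2.5,"ay": -0.4,"az": -1.5}
  ]
}}

```text
t: 4.7
position: [0.5078, 0.0592, 0.2394]
ee_rot: [[-0.131, 0.971, 0.199], [0.99, 0.138, -0.022], [-0.049, 0.194, -0.98]]
wrist_force: [0.2, -0.4, -1.5]
opening: 0.02
```

Emit:
{"fn": "jog_arm", "kwargs": {
  "series": [
    {"gripper": 0,"dx": -5,"dy": 0,"dz": -0.2,"ax": -2.5,"ay": -0.4,"az": -1.4},
    {"gripper": 0,"dx": -5,"dy": -0.2,"dz": -0.2,"ax": -2.5,"ay": -0.4,"az": -1.4},
    {"gripper": 0,"dx": -5,"dy": -0.3,"dz": -0.1,"ax": -2.5,"ay": -0.4,"az": -1.4},
    {"gripper": 0,"dx": -5,"dy": -0.4,"dz": -0.1,"ax": -2.5,"ay": -0.4,"az": -1.4},
    {"gripper": 0,"dx": -5,"dy": -0.5,"dz": -0.1,"ax": -2.5,"ay": -0.4,"az": -1.4}
  ]
}}

```text
t: 5.32
position: [0.5323, -0.1958, 0.2509]
ee_rot: [[-0.239, 0.884, 0.403], [0.964, 0.265, -0.01], [-0.115, 0.386, -0.915]]
wrist_force: [1.6, 0.8, -2.6]
opening: 0.02
```

```bash
python3 -c "
from h import *
print(bot.get_state()['qpos'])
plan([.548,-.32,.26],hole_R(16.3))"
```

```text
[ -31.33337448    6.83887202  105.61813644   15.76419543   47.75536951
 -145.18484735]
t 5.325 rows 3 D [ 0.0157 -0.1242  0.0091] rv [-6.2 -1.2 -0.9]
[-4.15, -0.52, -0.03] [-2.1, -0.4, -0.3]
[-4.15, -0.54, -0.02] [-2.1, -0.4, -0.3]
[-4.15, -0.56, -0.01] [-2.1, -0.4, -0.3]
```

Emit:
{"fn": "jog_arm", "kwargs": {
  "series": [
    {"gripper": 0,"dx": -4,"dy": -0.5,"dz": 0,"ax": -2.1,"ay": -0.4,"az": -0.3},
    {"gripper": 0,"dx": -4,"dy": -0.5,"dz": 0,"ax": -2.1,"ay": -0.4,"az": -0.3},
    {"gripper": 0,"dx": -4,"dy": -0.5,"dz": 0,"ax": -2.1,"ay": -0.4,"az": -0.3},
    {"gripper": 0,"dx": 0,"dy": 0,"dz": 0,"ax": 0,"ay": 0,"az": 0}
  ]
}}

```text
t: 5.82
position: [0.5473, -0.3187, 0.2522]
ee_rot: [[-0.23, 0.841, 0.489], [0.964, 0.264, -0.001], [-0.13, 0.472, -0.872]]
wrist_force: [0.1, 1.5, -2.9]
opening: 0.0198
```

```bash
python3 - <<'E'
from h import *
s=bot.get_state();print(s['qpos'].round(1) if hasattr(s['qpos'],'round') else s['qpos'])
im,d,T,K=cap('wrist');np.savez('w',im=im,d=d,T=T,K=K)
cv2.imwrite('pics/g.png',cv2.resize(im[40:280,96:416],(800,600),interpolation=cv2.INTER_CUBIC)[:,:,::-1])
plan([.548,-.32,.26],hole_R(16.3))
E
```

```text
[ -44.2   13.8   98.9   27.    48.6 -164.2]
t 5.875 rows 1 D [ 0.0009 -0.0028  0.0082] rv [-0.7 -0.2 -0.9]
[-0.4, 0.39, -0.67] [-0.7, -0.2, -0.9]
```

View pics/g.png

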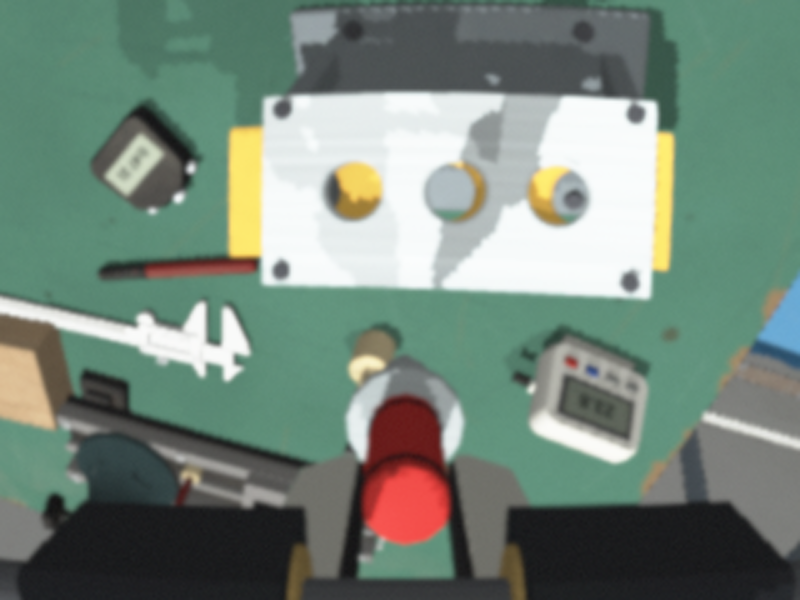

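The view looks back towards the robot, so image right is the robot's left. The bar's middle hole is only slightly offset, with a yellow crescent at (478,195), while both outer pairs are off by a lot. The drift hangs clear below. Joint 6 is at its limit, so I'll turn back about z. First I'll measure.

```bash
cat > fix.py <<'E'
from h import *
z=np.load('w.npz');im,d,T,K=[z[k] for k in('im','d','T','K')];P=cloud('wrist',d,T,K);h=cv2.cvtColor(im,cv2.COLOR_RGB2HSV)
C=np.array([.5425,-.3187,.115])
near=np.linalg.norm(P-C,axis=2)<.11
m=near&(h[...,1]<40)&(P[...,2]>.085)
for _ in range(4):
    p=P[m];c=p.mean(0);n=np.linalg.svd(p-c,full_matrices=False)[2][2];n*=np.sign(n[2])
    m=near&(abs((P-c)@n)<.003)&(h[...,1]<50)
m8=cv2.morphologyEx(m.astype(np.uint8),cv2.MORPH_OPEN,np.ones((3,3)))
print('c',c,'n',n,'tilt',np.degrees(np.arccos(n[2])),'yaw',np.degrees(np.arctan2(-n[1],-n[0])))
def cast(uv,off=0):
    uv=np.asarray(uv,float).reshape(-1,2);r=ray('wrist',uv[:,0],uv[:,1],K)@T[:3,:3].T
    t=((c+n*off-T[:3,3])@n)/(r@n);return T[:3,3]+r*t[:,None]
cn,_=cv2.findContours(m8,cv2.RETR_EXTERNAL,cv2.CHAIN_APPROX_NONE);k=max(cn,key=cv2.contourArea)
q=cast(k[:,0]);e=np.array([-.28,.96,0]);e-=n*(e@n);e/=np.linalg.norm(e);f=np.cross(e,n)
ab=np.column_stack([(q-c)@e,(q-c)@f]).astype(np.float32)*1000
rc=cv2.minAreaRect(ab);print('plate',rc)
ctr=c+(rc[0][0]*e+rc[0][1]*f)/1000;a=np.radians(rc[2] if rc[2]<45 else rc[2]-90);e,f=e*np.cos(a)+f*np.sin(a),-e*np.sin(a)+f*np.cos(a)
print('centre',ctr,'ey',e,'yaw',np.degrees(np.arctan2(-e[0],e[1])))
yel=((h[...,0]>=20)&(h[...,0]<=34)&(h[...,1]>110)).astype(np.uint8)
nn,l,st,ce=cv2.connectedComponentsWithStats(yel)
for j in range(1,nn):
    if st[j,4]>30:
        v,u=np.nonzero(l==j);q=cast(np.column_stack([u,v]),-.0115)-ctr;b=q@e*1000
        if abs((q@f).mean())<.05: print('yel',st[j,4],'y mm %.1f..%.1f'%(np.percentile(b,2),np.percentile(b,98)),'x',((q@f).mean()*1000).round(1))
# hole mouths
hole=cv2.morphologyEx(cv2.drawContours(np.zeros_like(m8),[k],-1,1,-1),cv2.MORPH_ERODE,np.ones((5,5)))&(1-m8)
nn,l,st,ce=cv2.connectedComponentsWithStats(hole)
for j in range(1,nn):
    if st[j,4]>80:
        v,u=np.nonzero(l==j);q=cast(np.column_stack([u,v]))-ctr;print('hole',st[j],'y %.1f..%.1f x %.1f..%.1f'%tuple(1000*x for x in((q@e).min(),(q@e).max(),(q@f).min(),(q@f).max())))
E
python3 fix.py
```

```text
c [ 0.53859524 -0.31585801  0.11539898] n [-0.47907742 -0.14240094  0.86614479] tilt 29.986316790403677 yaw 16.554051452987764
plate ((-2.0026702880859375, 0.051509857177734375), (84.35509490966797, 170.50852966308594), 89.95735931396484)
centre [ 0.53920128 -0.31776736  0.11542028] ey [-0.28184765  0.95945739  0.00184818] yaw 16.37053794521129
yel 624 y mm -104.7..-90.7 x 0.8
yel 317 y mm 88.7..95.1 x -0.2
yel 298 y mm -52.7..-34.6 x 0.0
yel 48 y mm 3.9..10.9 x -0.9
yel 173 y mm 32.7..45.4 x -0.7
hole [226 102  23  26 434] y -55.8..-31.4 x -14.4..12.9
hole [266 102  25  26 469] y -12.1..13.5 x -14.8..12.1
hole [307 106  24  25 464] y 31.3..55.9 x -12.4..13.3
```

Emit:
{"fn": "jog_arm", "kwargs": {
  "series": [
    {"gripper": 0,"dx": 0,"dy": 0,"dz": -0.4,"ax": 0,"ay": 0,"az": 3}
  ]
}}

```text
t: 6.0
position: [0.5445, -0.316, 0.2534]
ee_rot: [[-0.189, 0.853, 0.486], [0.977, 0.215, 0.002], [-0.102, 0.475, -0.874]]
wrist_force: [-0.1, -0.2, -2.8]
opening: 0.0202
```

```bash
python3 -c "
from h import *
print(bot.get_state()['qpos'])"
```

```text
[ -44.21505861   13.43626556   99.09968428   26.79435204   49.07795153
 -161.13042611]
```

The bar ends read −104.9 and +95.1 mm, so the slide is at about −5 mm. That puts the middle pair 5 mm out, the left 11 mm and the right 21 mm. The middle hole wins. Its centre is about (0.539, −0.318, 0.115), yaw 16.4°. I'll set up above it, with a z-turn away from the joint 6 limit.

```bash
cat > go.py <<'E'
from h import *
import sys
H=np.array([.5392,-.3178,.1154]);R=hole_R(16.4)
def err(p=True):
    s=bot.get_state();R0=np.array(s['ee_rot']);D=np.array(s['position'])+.0187*R0[:,2]-H
    e=R.T@D*1000;F=R.T@np.array(s['wrist_force']);ang=Ro.from_matrix(R.T@R0).as_rotvec(degrees=True)
    print('t',s['t'],'drift origin in hole axes: y %.2f x %.2f z %.2f mm'%(e[0],e[1],-e[2]),'F y %.1f x %.1f z %.1f'%(F[0],F[1],-F[2]),'rot',ang.round(1),'tilt %.2f'%np.degrees(np.arccos(R0[:,2]@R[:,2])),'q6',round(s['qpos'][5],1),'M',np.round(R.T@np.array(s['moment']),2))
err()
if len(sys.argv)>1:
    h=float(sys.argv[1])/1000;az=float(sys.argv[2])
    plan(H-R[:,2]*(h+.0187),R@Ro.from_euler('z',az,degrees=True).as_matrix(),v=float(sys.argv[3]) if len(sys.argv)>3 else 4)
E
python3 go.py 80 12
```

```text
t 6.0 drift origin in hole axes: y -18.88 x 70.82 z 98.17 mm F y 0.2 x -1.5 z -2.3 rot [0.9 0.4 4. ] tilt 0.94 q6 -161.1 M [0.44 0.21 0.05]
t 6.0 rows 2 D [-0.0546 -0.0018 -0.0525] rv [-0.9 -0.3  8. ]
[0.7, -3.6, 0.97] [-0.4, -0.1, 4.0]
[0.44, -3.65, 0.94] [-0.4, -0.1, 4.0]
```

My `hole_R` uses extrinsic angle order and should be intrinsic, so I'm fixing that first.

```bash
sed -i "s/from_euler('zy'/from_euler('ZY'/" h.py; python3 -c "
from h import *
print(hole_R(16.4))"; python3 go.py 80 5
```

```text
[[-2.82341457e-01  8.30790272e-01  4.79656987e-01]
 [ 9.59313975e-01  2.44514874e-01  1.41170728e-01]
 [ 1.38777878e-17  5.00000000e-01 -8.66025404e-01]]
t 6.0 drift origin in hole axes: y -2.25 x 73.22 z 98.20 mm F y -0.2 x -1.5 z -2.3 rot [ 1.8 -7.8  1.9] tilt 7.97 q6 -161.1 M [0.44 0.19 0.11]
t 6.0 rows 2 D [-0.0526 -0.0158 -0.0525] rv [-1.4  7.8  3.1]
[-0.0, -3.66, 1.01] [-0.7, 3.9, 1.6]
[-0.17, -3.67, 0.96] [-0.7, 3.9, 1.6]
```

Emit:
{"fn": "jog_arm", "kwargs": {
  "series": [
    {"gripper": 0,"dx": 0,"dy": -1.5,"dz": 0.3,"ax": -0.4,"ay": 2,"az": 3},
    {"gripper": 0,"dx": 0,"dy": -2.5,"dz": 0.6,"ax": -0.5,"ay": 3,"az": 3},
    {"gripper": 0,"dx": 0,"dy": -2.5,"dz": 0.6,"ax": -0.5,"ay": 3,"az": 2},
    {"gripper": 0,"dx": 0,"dy": 0,"dz": 0,"ax": 0,"ay": 0,"az": 0}
  ]
}}

```text
t: 6.5
position: [0.5013, -0.3152, 0.2109]
ee_rot: [[-0.126, 0.877, 0.464], [0.987, 0.064, 0.147], [0.099, 0.476, -0.874]]
wrist_force: [0.5, -1.5, -2.3]
opening: 0.0201
```

```bash
python3 go.py 75 10
```

```text
t 6.5 drift origin in hole axes: y 13.34 x 16.61 z 81.77 mm F y -1.6 x -1.1 z -2.0 rot [ 0.9  0.5 10.7] tilt 1.05 q6 -164.3 M [ 0.49 -0.   -0.02]
t 6.5 rows 1 D [-0.0071 -0.0158 -0.0143] rv [-1.  -0.4 -0.7]
[-1.61, -1.4, 0.69] [-1.0, -0.4, -0.7]
```

Emit:
{"fn": "jog_arm", "kwargs": {
  "series": [
    {"gripper": 0,"dx": 0,"dy": 0,"dz": -0.2,"ax": 0,"ay": 0,"az": 8},
    {"gripper": 0,"dx": 0,"dy": 0,"dz": 0,"ax": 0,"ay": 0,"az": 10},
    {"gripper": 0,"dx": 0,"dy": 0,"dz": 0,"ax": 0,"ay": 0,"az": 10},
    {"gripper": 0,"dx": 0,"dy": 0,"dz": 0,"ax": 0,"ay": 0,"az": 0}
  ]
}}

```text
t: 7.0
position: [0.5018, -0.312, 0.2124]
ee_rot: [[0.304, 0.833, 0.462], [0.901, -0.41, 0.144], [0.31, 0.372, -0.875]]
wrist_force: [-0.7, 0.9, -1.6]
opening: 0.0201
```

```bash
python3 go.py 75 38
```

```text
t 7.0 drift origin in hole axes: y 16.26 x 18.51 z 82.39 mm F y 1.0 x -1.2 z -1.2 rot [ 1.1  0.1 38.9] tilt 1.13 q6 -135.5 M [ 0.5  -0.01 -0.  ]
t 7.0 rows 1 D [-0.0076 -0.019  -0.0158] rv [-1.1  0.3 -0.9]
[-2.43, -0.44, 0.76] [-1.1, 0.3, -0.9]
```

Emit:
{"fn": "jog_arm", "kwargs": {
  "series": [
    {"gripper": 0,"dx": -1.2,"dy": -0.2,"dz": 0,"ax": -1.1,"ay": 0.3,"az": 0},
    {"gripper": 0,"dx": -1.2,"dy": -0.2,"dz": 0,"ax": 0,"ay": 0,"az": 0},
    {"gripper": 0,"dx": 0,"dy": 0,"dz": 0,"ax": 0,"ay": 0,"az": 0}
  ]
}}

```text
t: 7.38
position: [0.4918, -0.3314, 0.2034]
ee_rot: [[0.291, 0.828, 0.48], [0.906, -0.399, 0.14], [0.308, 0.394, -0.866]]
wrist_force: [0.7, 0.4, -2.8]
opening: 0.02
```

```bash
python3 go.py 75 38; python3 - <<'E'
from h import *
im,d,T,K=cap('wrist');np.savez('w',im=im,d=d,T=T,K=K)
H=np.array([.5392,-.3178,.1154])
q=np.linalg.inv(T)@[*H,1];print(q)
a=cap('side')[0]
o=np.hstack([cv2.resize(im[90:290,156:356],(400,400),interpolation=cv2.INTER_CUBIC),cv2.resize(cap('top')[0][150:220,285:355],(400,400),interpolation=cv2.INTER_CUBIC)])
cv2.imwrite('pics/i.png',o[:,:,::-1])
E
python3 fix.py
```

```text
t 7.375 drift origin in hole axes: y 0.36 x 1.27 z 82.18 mm F y 0.2 x -0.7 z -2.8 rot [ 0.  -0.  38.1] tilt 0.05 q6 -140.4 M [0.53 0.02 0.03]
t 7.375 rows 1 D [ 0.0025  0.0003 -0.0069] rv [ 0.   0.  -0.1]
[-0.11, -0.08, 0.72] [0.0, 0.0, -0.1]
[-0.00144753  0.01010304 -0.31061884  1.        ]
c [ 0.53152481 -0.32517499  0.10056767] n [0.96455076 0.11387479 0.23806377] tilt 76.22770936633505 yaw -173.26683151541374
plate ((-37.92845153808594, -6.678318023681641), (16.516347885131836, 86.71454620361328), 87.34319305419922)
centre [ 0.53477982 -0.36322058  0.10557817] ey [-0.13718778  0.98700098  0.08371724] yaw 7.913103204905969
yel 379 y mm 123.5..140.6 x -6.6
yel 190 y mm 77.8..90.4 x -35.0
yel 40 y mm 55.2..60.5 x -46.1
```

View pics/i.png

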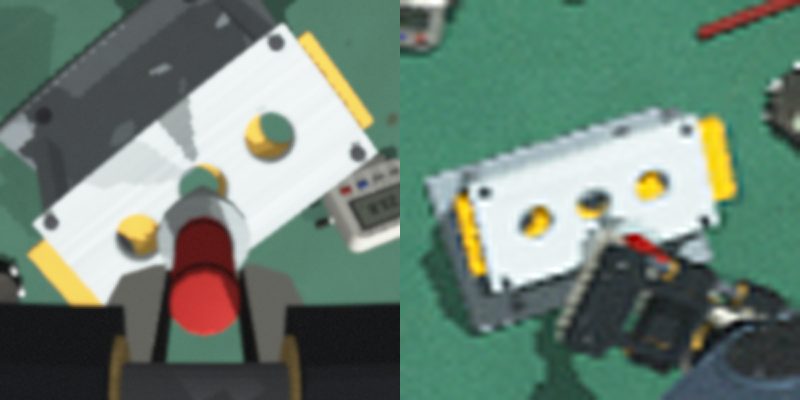

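The wrist crop shows the drift over the middle hole, with the left and right holes at about (270,137) and (139,236). `fix.py` latched onto the wrong plane here, so I'll ignore its output. I'll cross-check by casting the two outer holes instead.

```bash
python3 - <<'E'
from h import *
z=np.load('w.npz');T,K=z['T'],z['K'];H=np.array([.5392,-.3178,.1154]);R=hole_R(16.4);n=-R[:,2]
for u,v in((156+270/2,90+137/2),(156+139/2,90+236/2)):
    r=T[:3,:3]@ray('wrist',np.array(u),np.array(v),K);p=T[:3,3]+r*((H-T[:3,3])@n)/(r@n)-H;print((p@R*1000).round(1))
E
```

```text
[44.4  0.9 -0. ]
[-42.8   0.4  -0. ]
```

Emit:
{"fn": "jog_arm", "kwargs": {
  "series": [
    {"gripper": 0,"dx": -0.05,"dy": -0.06,"dz": 1.0,"ax": 0,"ay": 0,"az": 0},
    {"gripper": 0,"dx": 0,"dy": 0,"dz": 1.0,"ax": 0,"ay": 0,"az": 0},
    {"gripper": 0,"dx": 0,"dy": 0,"dz": 1.0,"ax": 0,"ay": 0,"az": 0},
    {"gripper": 0,"dx": 0,"dy": 0,"dz": 0.9,"ax": 0,"ay": 0,"az": 0},
    {"gripper": 0,"dx": 0,"dy": 0,"dz": 0,"ax": 0,"ay": 0,"az": 0}
  ]
}}

```text
t: 8.15
position: [0.5119, -0.3244, 0.1667]
ee_rot: [[0.29, 0.829, 0.479], [0.906, -0.399, 0.142], [0.308, 0.393, -0.866]]
wrist_force: [0.3, 0.1, -1.0]
opening: 0.02
```

```bash
python3 go.py 30 38
```

```text
t 8.15 drift origin in hole axes: y 1.42 x 1.34 z 39.75 mm F y 0.0 x -0.2 z -1.0 rot [ 0.  0. 38.] tilt 0.04 q6 -141.7 M [ 0.6 -0.   0. ]
t 8.15 rows 1 D [ 0.004  -0.0003 -0.0091] rv [-0. -0. -0.]
[-0.19, -0.02, 0.97] [-0.0, -0.0, -0.0]
```

Emit:
{"fn": "jog_arm", "kwargs": {
  "series": [
    {"gripper": 0,"dx": -0.13,"dy": 0,"dz": 0.3,"ax": 0,"ay": 0,"az": 0},
    {"gripper": 0,"dx": 0,"dy": 0,"dz": 0.4,"ax": 0,"ay": 0,"az": 0},
    {"gripper": 0,"dx": 0,"dy": 0,"dz": 0.4,"ax": 0,"ay": 0,"az": 0}
  ]
}}

```text
t: 8.52
position: [0.5172, -0.3246, 0.1569]
ee_rot: [[0.29, 0.828, 0.48], [0.906, -0.399, 0.14], [0.307, 0.394, -0.866]]
wrist_force: [-1.1, -0.0, -2.0]
opening: 0.0207
```

```bash
python3 go.py
```

```text
t 8.525 drift origin in hole axes: y -0.35 x 0.78 z 28.76 mm F y 0.3 x -1.9 z -1.2 rot [-0.  -0.1 38. ] tilt 0.06 q6 -142.2 M [ 0.53 -0.17  0.01]
```

Emit:
{"fn": "jog_arm", "kwargs": {
  "series": [
    {"gripper": 0,"dx": 0,"dy": 0,"dz": 0.3,"ax": 0,"ay": 0,"az": 0},
    {"gripper": 0,"dx": 0,"dy": 0,"dz": 0.3,"ax": 0,"ay": 0,"az": 0}
  ]
}}

```text
t: 8.78
position: [0.5205, -0.3244, 0.1521]
ee_rot: [[0.29, 0.827, 0.481], [0.907, -0.398, 0.139], [0.307, 0.396, -0.866]]
wrist_force: [-4.3, -1.4, 2.9]
opening: 0.02
```

```bash
python3 go.py
```

```text
t 8.775 drift origin in hole axes: y -1.06 x 1.18 z 22.95 mm F y -0.1 x -2.5 z 4.8 rot [-0.1 -0.1 38. ] tilt 0.15 q6 -142.4 M [ 0.48 -0.02  0.05]
```

Emit:
{"fn": "jog_arm", "kwargs": {
  "series": [
    {"gripper": 0,"dx": 0.03,"dy": -0.08,"dz": 0.25,"ax": 0,"ay": 0,"az": 0},
    {"gripper": 0,"dx": 0,"dy": 0,"dz": 0.3,"ax": 0,"ay": 0,"az": 0}
  ]
}}

```text
t: 9.02
position: [0.5229, -0.3236, 0.1477]
ee_rot: [[0.29, 0.827, 0.482], [0.907, -0.398, 0.137], [0.306, 0.397, -0.865]]
wrist_force: [-3.5, -1.9, 4.3]
opening: 0.0202
```

```bash
python3 go.py
```

```text
t 9.025 drift origin in hole axes: y -1.01 x 1.24 z 17.85 mm F y -0.8 x -1.2 z 5.6 rot [-0.2 -0.2 38. ] tilt 0.25 q6 -142.7 M [ 0.52 -0.02  0.03]
```

Emit:
{"fn": "jog_arm", "kwargs": {
  "series": [
    {"gripper": 0,"dx": 0,"dy": 0,"dz": 0.3,"ax": 0,"ay": 0,"az": 0},
    {"gripper": 0,"dx": 0,"dy": 0,"dz": 0.3,"ax": 0,"ay": 0,"az": 0}
  ]
}}

```text
t: 9.28
position: [0.526, -0.3228, 0.1423]
ee_rot: [[0.29, 0.827, 0.482], [0.907, -0.398, 0.137], [0.306, 0.398, -0.865]]
wrist_force: [-2.3, 0.2, 2.8]
opening: 0.0199
```

```bash
python3 go.py
```

```text
t 9.275 drift origin in hole axes: y -1.12 x 1.33 z 11.60 mm F y 0.8 x -0.5 z 3.6 rot [-0.2 -0.2 38. ] tilt 0.27 q6 -142.9 M [ 0.58 -0.08 -0.05]
```

Emit:
{"fn": "jog_arm", "kwargs": {
  "series": [
    {"gripper": 0,"dx": 0,"dy": 0,"dz": 0.3,"ax": 0,"ay": 0,"az": 0},
    {"gripper": 0,"dx": 0,"dy": 0,"dz": 0.25,"ax": 0,"ay": 0,"az": 0}
  ]
}}

```text
t: 9.52
position: [0.5287, -0.3217, 0.1368]
ee_rot: [[0.29, 0.827, 0.482], [0.907, -0.398, 0.138], [0.306, 0.397, -0.865]]
wrist_force: [-3.3, -0.5, 3.3]
opening: 0.0203
```

```bash
python3 go.py
```

```text
t 9.525 drift origin in hole axes: y -0.87 x 1.09 z 5.43 mm F y 0.5 x -1.2 z 4.5 rot [-0.1 -0.2 38. ] tilt 0.23 q6 -143.2 M [ 0.62 -0.07 -0.02]
```

Emit:
{"fn": "jog_arm", "kwargs": {
  "series": [
    {"gripper": 0,"dx": 0,"dy": 0,"dz": 0.2,"ax": 0,"ay": 0,"az": 0},
    {"gripper": 0,"dx": 0,"dy": 0,"dz": 0.1,"ax": 0,"ay": 0,"az": 0}
  ]
}}

```text
t: 9.78
position: [0.5302, -0.3212, 0.1338]
ee_rot: [[0.29, 0.827, 0.481], [0.907, -0.398, 0.138], [0.306, 0.397, -0.866]]
wrist_force: [-3.4, -0.9, 2.2]
opening: 0.0203
```

```bash
python3 go.py
```

```text
t 9.775 drift origin in hole axes: y -0.77 x 0.93 z 1.98 mm F y 0.1 x -1.9 z 3.7 rot [-0.1 -0.2 38. ] tilt 0.21 q6 -143.3 M [ 0.62 -0.07 -0.  ]
```

Emit:
{"fn": "jog_arm", "kwargs": {
  "series": [
    {"gripper": 0,"dx": 0,"dy": 0,"dz": 0.1,"ax": 0,"ay": 0,"az": 0},
    {"gripper": 0,"dx": 0,"dy": 0,"dz": 0.1,"ax": 0,"ay": 0,"az": 0}
  ]
}}

```text
t: 10.02
position: [0.5311, -0.3211, 0.1323]
ee_rot: [[0.29, 0.827, 0.482], [0.907, -0.398, 0.138], [0.306, 0.397, -0.866]]
wrist_force: [-12.9, -1.4, 13.5]
opening: 0.0201
```

```bash
python3 go.py
```

```text
t 10.025 drift origin in hole axes: y -0.98 x 0.97 z 0.29 mm F y 2.3 x -4.3 z 18.1 rot [-0.1 -0.2 38. ] tilt 0.23 q6 -143.4 M [1.06 0.33 0.02]
```

Emit:
{"fn": "jog_arm", "kwargs": {
  "series": [
    {"gripper": 0,"dx": 0,"dy": 0,"dz": 0.1,"ax": 0,"ay": 0,"az": 0},
    {"gripper": 0,"dx": 0,"dy": 0,"dz": 0.1,"ax": 0,"ay": 0,"az": 0}
  ]
}}

```text
t: 10.28
position: [0.5314, -0.3215, 0.1324]
ee_rot: [[0.289, 0.827, 0.482], [0.908, -0.397, 0.137], [0.305, 0.398, -0.865]]
wrist_force: [-16.8, -0.2, 15.2]
opening: 0.0202
```

```bash
python3 go.py
```

```text
t 10.275 drift origin in hole axes: y -1.43 x 1.16 z 0.24 mm F y 4.5 x -6.4 z 21.2 rot [-0.2 -0.2 37.9] tilt 0.28 q6 -143.5 M [1.28 0.86 0.01]
```

The collar is on the plate: z has stalled at +0.2 mm under about 21–24 N. I'll hold this push.

Emit:
{"fn": "jog_arm", "kwargs": {
  "series": [
    {"gripper": 0,"dx": 0.02,"dy": -0.02,"dz": 0.12,"ax": 0,"ay": 0,"az": 0},
    {"gripper": 0,"dx": 0.01,"dy": -0.01,"dz": 0.12,"ax": 0,"ay": 0,"az": 0},
    {"gripper": 0,"dx": 0.01,"dy": -0.01,"dz": 0.12,"ax": 0,"ay": 0,"az": 0},
    {"gripper": 0,"dx": 0.01,"dy": -0.01,"dz": 0.12,"ax": 0,"ay": 0,"az": 0},
    {"gripper": 0,"dx": 0.01,"dy": -0.01,"dz": 0.12,"ax": 0,"ay": 0,"az": 0}
  ]
}}

```text
t: 10.9
position: [0.5315, -0.3215, 0.1324]
ee_rot: [[0.287, 0.827, 0.483], [0.909, -0.394, 0.135], [0.302, 0.401, -0.865]]
wrist_force: [-17.2, 0.0, 16.1]
opening: 0.0199
```

```bash
python3 go.py
```

```text
t 10.9 drift origin in hole axes: y -1.55 x 1.26 z 0.22 mm F y 4.9 x -6.3 z 22.2 rot [-0.2 -0.3 37.7] tilt 0.40 q6 -143.7 M [1.37 0.86 0.07]
```

Emit:
{"fn": "jog_arm", "kwargs": {
  "series": [
    {"gripper": 0,"dx": 0.01,"dy": -0.01,"dz": 0.13,"ax": 0,"ay": 0,"az": 0},
    {"gripper": 0,"dx": 0.01,"dy": -0.01,"dz": 0.13,"ax": 0,"ay": 0,"az": 0},
    {"gripper": 0,"dx": 0.01,"dy": -0.01,"dz": 0.13,"ax": 0,"ay": 0,"az": 0},
    {"gripper": 0,"dx": 0.01,"dy": -0.01,"dz": 0.13,"ax": 0,"ay": 0,"az": 0},
    {"gripper": 0,"dx": 0.01,"dy": -0.01,"dz": 0.13,"ax": 0,"ay": 0,"az": 0}
  ]
}}

```text
t: 11.52
position: [0.5317, -0.3217, 0.1324]
ee_rot: [[0.284, 0.827, 0.484], [0.911, -0.391, 0.134], [0.3, 0.403, -0.865]]
wrist_force: [-18.8, -0.3, 18.3]
opening: 0.0205
```

```bash
python3 go.py
```

```text
t 11.525 drift origin in hole axes: y -1.74 x 1.37 z 0.22 mm F y 5.0 x -6.5 z 24.9 rot [-0.3 -0.4 37.5] tilt 0.52 q6 -144.0 M [1.43 1.01 0.05]
```

Emit:
{"fn": "jog_arm", "kwargs": {
  "series": [
    {"gripper": 0,"dx": 0.01,"dy": -0.03,"dz": 0.15,"ax": 0,"ay": 0,"az": 0},
    {"gripper": 0,"dx": 0.01,"dy": -0.04,"dz": 0.16,"ax": 0,"ay": 0,"az": 0},
    {"gripper": 0,"dx": 0.01,"dy": -0.04,"dz": 0.16,"ax": 0,"ay": 0,"az": 0},
    {"gripper": 0,"dx": 0.01,"dy": -0.04,"dz": 0.16,"ax": 0,"ay": 0,"az": 0},
    {"gripper": 0,"dx": 0.01,"dy": -0.04,"dz": 0.16,"ax": 0,"ay": 0,"az": 0}
  ]
}}

```text
t: 12.15
position: [0.5317, -0.3218, 0.1324]
ee_rot: [[0.282, 0.826, 0.488], [0.912, -0.388, 0.13], [0.297, 0.408, -0.863]]
wrist_force: [-20.3, -0.5, 22.2]
opening: 0.0204
```

```bash
python3 go.py
```

```text
t 12.15 drift origin in hole axes: y -2.00 x 1.42 z 0.16 mm F y 5.3 x -5.9 z 29.0 rot [-0.5 -0.6 37.3] tilt 0.78 q6 -144.5 M [1.34 1.11 0.09]
```

Emit:
{"fn": "jog_arm", "kwargs": {
  "series": [
    {"gripper": 0,"dx": 0,"dy": 0,"dz": 0.05,"ax": 0,"ay": 0,"az": 0},
    {"gripper": 5,"dx": 0,"dy": 0,"dz": 0,"ax": 0,"ay": 0,"az": 0},
    {"gripper": 5,"dx": 0,"dy": 0,"dz": 0,"ax": 0,"ay": 0,"az": 0},
    {"gripper": 5,"dx": 0,"dy": 0,"dz": 0,"ax": 0,"ay": 0,"az": 0},
    {"gripper": 5,"dx": 0,"dy": 0,"dz": 0,"ax": 0,"ay": 0,"az": 0}
  ]
}}

```text
t: 12.78
position: [0.5319, -0.3211, 0.1323]
ee_rot: [[0.281, 0.826, 0.488], [0.912, -0.388, 0.132], [0.298, 0.408, -0.863]]
wrist_force: [0.5, 0.9, -0.2]
opening: 0.0495
```

Emit:
{"fn": "jog_arm", "kwargs": {
  "series": [
    {"gripper": 5,"dx": 0,"dy": 0,"dz": -1.5,"ax": 0,"ay": 0,"az": 0},
    {"gripper": 5,"dx": 0,"dy": 0,"dz": -3,"ax": 0,"ay": 0,"az": 0},
    {"gripper": 5,"dx": 0,"dy": 0,"dz": -3.5,"ax": 0,"ay": 0,"az": 0},
    {"gripper": 5,"dx": 0,"dy": 0,"dz": -3,"ax": 0,"ay": 0,"az": 0},
    {"gripper": 5,"dx": 0,"dy": 0,"dz": 0,"ax": 0,"ay": 0,"az": 0}
  ]
}}

```text
t: 13.4
position: [0.4753, -0.3365, 0.2328]
ee_rot: [[0.281, 0.826, 0.488], [0.913, -0.388, 0.13], [0.297, 0.408, -0.863]]
wrist_force: [0.0, 0.0, -0.3]
opening: 0.0504
```

```bash
python3 - <<'E'
from h import *
im,d,T,K=cap('wrist');np.savez('w',im=im,d=d,T=T,K=K)
o=np.hstack([cv2.resize(im[90:290,156:356],(400,400),interpolation=cv2.INTER_CUBIC),cv2.resize(cap('top')[0][150:220,285:355],(400,400),interpolation=cv2.INTER_CUBIC)])
cv2.imwrite('pics/j.png',o[:,:,::-1])
P=cloud('wrist',d,T,K);h=cv2.cvtColor(im,cv2.COLOR_RGB2HSV)
H=np.array([.5392,-.3178,.1154]);R=hole_R(16.4);Q=(P-H)@R*1000;Q[...,2]*=-1
m=((h[...,0]>172)|(h[...,0]<6))&(h[...,1]>150)&(h[...,2]>90)&(np.linalg.norm(Q[...,:2],axis=2)<25)&(Q[...,2]>3)&(Q[...,2]<80)
q=Q[m];print('red',len(q),q.min(0),q.max(0));t=q[q[:,2]>56];print('top',t.min(0),t.max(0),np.median(t,0))
r=np.hypot(Q[...,0],Q[...,1]);m=(r>12.5)&(r<17)&(h[...,1]<60)&(abs(Q[...,2])<15);print('collar z',np.percentile(Q[m][:,2],[10,50,90]))
m=(abs(Q[...,0])<80)&(r>30)&(abs(Q[...,1])<40)&(h[...,1]<40)&(abs(Q[...,2])<5);print('plate z',np.median(Q[m][:,2]))
E
```

```text
red 379 [ -9.33249439 -10.62867007  21.76716818] [ 9.79017174  8.86063217 61.85620823]
top [ -9.33249439 -10.5455611   56.00483241] [ 9.16877552  8.86063217 61.85620823] [ 0.13161311 -1.07664937 59.95400204]
collar z [4.64092725 5.83509628 6.85568137]
plate z 0.07794513976895531
```

View pics/j.png

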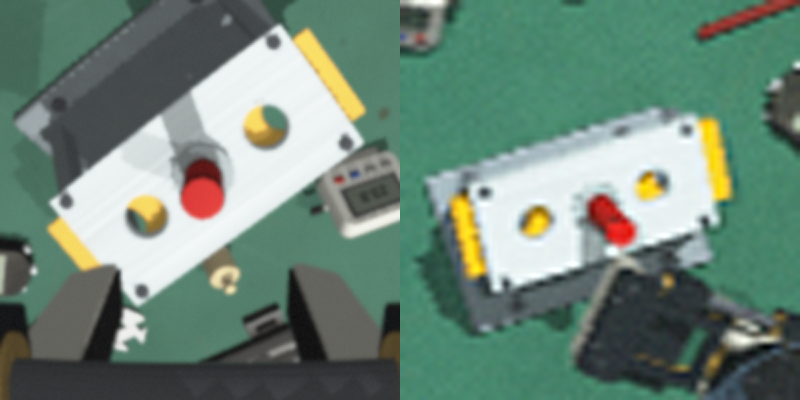

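The drift stands square in the middle hole. The collar top is about 5.8 mm above the plate (6 mm nominal) and the handle top about 60 mm. The bar ends now look symmetric and the gripper is clear.

```bash
python3 -c "
from plant import bot
print(bot.get_state()['t'],bot.hand_in())"
```

```text
the job is handed in; nothing more can be done
13.5 None
```

The drift is in the middle hole with its collar home on the plate. I let go of it and handed the job in at 13.5 s.

- **Choice of hole:** the bar started at about −5 mm. That left the middle pair about 5 mm out of line, the left about 11 mm and the right about 21 mm.
- **Seating:** I pushed in small steps and felt about 5 N while the taper drew the bar across. Once the collar was on the plate I held it for more than 1.8 s, with 21 to 29 N measured at the wrist. The highest reading was about 30 N, but I only took readings at the ends of moves.
- **Last checks:**
  - The depth picture put the collar top about 5.8 mm above the plate (6 mm nominal) and the handle top at about 60 mm.
  - The handle was within about 1 mm of the hole's axis.
  - By eye, the bar ends stood out evenly on both sides; I did not measure the bar's final position.
  - The gripper was clear of everything and the wrist force was near zero.
- **What disagreed:**
  - The fingers read about 20 mm on the 22 mm handle, probably because the pads give.
  - Arm readings drifted during the hold to 2 mm off centre and 0.8° of tilt, but the picture after release did not show that offset.
  - One plate fit, taken with the drift in the way, failed; I discarded it and used the outer holes as the check instead.
  - Joint 6 reached the end of its range twice; I turned the wrist back, and the moves went on without any fault reported.

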